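# Pack two orders at the kitchen-supply bench

### The job

Pack the two orders from the stock on the bench: the pizza shop's three-cell tray gets the big cheese shaker, the pepper mill and the box grater, and the bakery's two-cell tray gets the small sugar dredger and the wooden pastry tamper. Give each thing a cell of its own (any cell of the right tray) and set it down, not dropped, so that it stands upright on the tray's bottom. Leave the squeeze bottle, the mug and the stack of sauce cups standing where they are.

Things in the scene. Friction and masses are not known exactly. Their poses are not given: they have to be found in the camera images.
- tray_three: Pizza shop's order tray: open tray of 4 mm brown cardboard, fixed to the bench, three cells in a row along its y; outside 92 (x) x 274 (y) x 45 mm high. Origin: centre of the underside, z up. Cells 86 x 86 mm inside, centres at x = 0, y = -90, 0, +90 mm; cell floor 4 mm, outer walls' top 45 mm, partitions' top 40 mm above the bench. Each cell has room for one thing.
- tray_two: Bakery's order tray: open tray of 4 mm brown cardboard, fixed to the bench, two cells in a row along its y; outside 82 (x) x 160 (y) x 45 mm high. Origin: centre of the underside, z up. Cells 74 x 74 mm inside, centres at x = 0, y = -39, +39 mm; cell floor 4 mm, outer walls' top 45 mm, partitions' top 40 mm above the bench. Each cell has room for one thing.
- cheese_shaker: Cheese shaker, the big one of the two shakers: upright plain aluminium cylinder 60 mm across, straight-sided up to 88 mm, with a flattened dome top with pepper-pot holes; 100 mm tall, 0.12 to 0.21 kg. Origin: centre of the underside; z up.
- sugar_dredger: Sugar dredger, the small one of the two shakers: upright plain aluminium cylinder 44 mm across, straight-sided up to 78 mm, with a flattened dome top with holes; 90 mm tall, 0.07 to 0.12 kg. Origin: centre of the underside; z up.
- pepper_mill: Pepper mill of turned brown wood, standing: foot 54 mm across, narrow waist 34 mm across at 60 mm height, round head 44 to 45 mm across and nearly straight-sided from 92 to 120 mm height, small steel knob 12 mm across on top; 140 mm tall, 0.13 to 0.22 kg. Origin: centre of the underside; z up.
- grater: Small steel box grater, standing: tapered four-sided body 62 mm (x) by 44 mm (y) at the foot, 51 by 35 mm at its flat top 107 mm up; above that, centred, a black grip bar 54 mm long (along the grater's x), 18 mm wide (along its y), 118 to 138 mm high, to be taken across its width; 0.15 to 0.26 kg. Origin: centre of the underside; z up.
- tamper: Pastry tamper of pale wood, standing on its wide end: wide end 46 mm across and 31 mm high, slim handle 23 to 28 mm across, upper end 36 mm across and straight-sided from 96 to 122 mm height, flat top with no knob; 125 mm tall, 0.08 to 0.14 kg. Origin: centre of the underside; z up.
- squeeze_bottle: Not ordered, leave standing: white plastic squeeze bottle 52 mm across with a pointed nozzle, 150 mm tall, loose. Origin: centre of the underside; z up.
- mug: Not ordered, leave standing: white ceramic mug 74 mm across with a handle at its +y side that reaches about 70 mm from its axis, 85 mm tall, loose. Origin: centre of the underside; z up.
- sauce_cups: Not ordered, leave standing: nested stack of small open steel sauce cups, 62 mm across, 54 mm tall, loose. Origin: centre of the underside; z up.
Not all that is in view belongs to the job. Leave any green look-alike of the grater alone. What is shaped like the cheese_shaker but orange is not meant.

How it is judged (in metres and radians):
At the end, for the whole second after the job is handed in: The cheese shaker, pepper mill and grater each stand in a cell of the three-cell tray, the sugar dredger and tamper each in a cell of the two-cell tray: underside within 7 mm of the cell floor, within 0.12 rad of upright, released and at rest (x of cheese_shaker in the frame of tray_three between -0.043 and 0.043 m and y of cheese_shaker in the frame of tray_three between -0.133 and 0.133 m and z of each of cheese_shaker, pepper_mill, grater in the frame of tray_three below 0.011 m and angle between each of cheese_shaker, pepper_mill, grater, sugar_dredger, tamper's own z axis and vertical below 0.12 rad and linear speed of each of cheese_shaker, pepper_mill, grater, sugar_dredger, tamper below 0.02 m/s and angular speed of each of cheese_shaker, pepper_mill, grater, sugar_dredger, tamper below 0.2 rad/s and x of pepper_mill in the frame of tray_three between -0.043 and 0.043 m and y of pepper_mill in the frame of tray_three between -0.133 and 0.133 m and x of grater in the frame of tray_three between -0.043 and 0.043 m and y of grater in the frame of tray_three between -0.133 and 0.133 m and x of sugar_dredger in the frame of tray_two between -0.037 and 0.037 m and y of sugar_dredger in the frame of tray_two between -0.076 and 0.076 m and z of each of sugar_dredger, tamper in the frame of tray_two below 0.011 m and x of tamper in the frame of tray_two between -0.037 and 0.037 m and y of tamper in the frame of tray_two between -0.076 and 0.076 m); the robot touches nothing.
It fails at once if the squeeze bottle is knocked over or pushed more than 30 mm from its place (distance of squeeze_bottle from where it was at the start of the episode above 0.03 m or angle between squeeze_bottle's own z axis and vertical above 0.4 rad).
It fails at once if the mug is knocked over or pushed more than 30 mm from its place (distance of mug from where it was at the start of the episode above 0.03 m or angle between mug's own z axis and vertical above 0.4 rad).
It fails at once if the stack of sauce cups is knocked over or pushed more than 30 mm from its place (distance of sauce_cups from where it was at the start of the episode above 0.03 m or angle between sauce_cups's own z axis and vertical above 0.4 rad).
It fails at once if one of the ordered things is dropped from more than about 20 mm instead of being set down ((contact force between cheese_shaker and the fingers below 0.05 N and linear speed of cheese_shaker above 0.65 m/s) or (contact force between pepper_mill and the fingers below 0.05 N and linear speed of pepper_mill above 0.65 m/s) or (contact force between grater and the fingers below 0.05 N and linear speed of grater above 0.65 m/s) or (contact force between sugar_dredger and the fingers below 0.05 N and linear speed of sugar_dredger above 0.65 m/s) or (contact force between tamper and the fingers below 0.05 N and linear speed of tamper above 0.65 m/s)).
It also fails if it takes over 122 s, if anything falls off the work surface, if the arm or the gripper's body presses on something with over 40 N, if the wrist force passes 120 N, or if a joint passes its speed limit or range.

### The arm

A 6-joint arm with a two-finger parallel gripper is mounted at the origin on the work surface. World frame = base frame: x ahead of the robot, y to its left, z up, the work surface at z = 0. Lengths are in mm, angles in rad, forces in N, time in s.
With the tool pointing down it reaches from about 275 to 825 mm from the base axis. Payload 5.2 kg.
Tool frame: the origin (TCP) lies at the very end of the fingers, on their centre line; the grasp point (between the pads) lies 19 mm behind it; z points along the fingers, y is the line along which they close (so a half turn about z gives the same grasp; the last joint's range is limited). The gripper opens to 93 mm and grips with 3 to 60 N. Pads are 15 mm wide; open, the fingers measure 128 mm over their backs; the gripper's body (75 mm by 188 mm) begins 65 mm behind the grasp point.
Start: joints at [0.908, 0.259, 1.535, -0, 1.348, -0.203], TCP at [244.053, 492.893, 218.653] pointing down, gripper open.
Joint ranges: [-3.14, 3.14], [-0.91, 2.08], [0.19, 2.58], [-1.22, 4.36], [0.22, 2.71], [-3.12, 3.12]. Speed limits (rad/s): [2.57, 2.57, 3.14, 3.14, 3.14, 3.14].

### API

Orientations are given as [roll, pitch, yaw] about the fixed x, y, z axes, in that order (R = Rz(yaw) Ry(pitch) Rx(roll)).
In Python, from bench import robot gives the robot as it stands. The module is installed in compiled form; this text tells all that it offers. Calls block until the motion is done:
- robot.move_ptp(position, orientation): joint-space move of the TCP to a pose.
- robot.move_linear(position, ori=None, speed=150, f_stop=None): straight line of the TCP; ori=None keeps the orientation; speed is the mean speed in mm/s. With f_stop (N) it stops when the force on the tool has changed by that much, and returns True; else False.
- robot.move_j(angles): joint-space move.
- robot.move_gripper(opening): opening from 0.0 (shut) to 1.0 (fully open); the grip force is fixed at half the most; returns when the fingers have stopped.
- robot.sleep(seconds).
- robot.inverse_kinematics(position, orientation): joint angles nearest the present ones, or None.
- robot.get_image(name): name is "scene" or "top" or "wrist"; returns a dict with "img" (480x640x3 uint8, blue, green, red), "fovy" (degrees; the focal length in pixels is half the picture's height over the tangent of half this angle, whatever the lens; pixels are square), "cx", "cy" (the principal point, pixels), "eye" and "orientation" of the camera in the world. Camera axes: x right, y down, z forward; pixel columns grow to the right and rows downward; lengths in mm; the calibration is good to about 2 mm. A picture is of the moment at which its call begins. There is no depth.
A pose or a line that the arm cannot do raises robot.MotionError and nothing moves.
- robot.hand_in(): hands the job in; it is judged then, once.
Readings, each from a call of its own:
- robot.current_t(): time.
- robot.current_qpos(): joint angles.
- robot.current_joint_vel(): joint speeds.
- robot.current_joint_efforts(): joint torques, N m.
- robot.current_tcp_pos(): TCP position.
- robot.current_eef_rot(): TCP orientation.
- robot.current_contact_force(): force on the tool from outside, world axes, zero at the start.
- robot.current_ft_torque(): the same for the moment, N m.
- robot.current_gripper_width(): opening from 0.0 (shut) to 1.0 (fully open).
- robot.current_finger_force(): force on a finger pad.
Only numpy, scipy, OpenCV 4.12 (cv2) and the standard library are available. Lean on these libraries where they do the work, as an engineer would, in place of code of your own. Each camera call takes 0.05 s, during which the arm holds its last target. There are 200 camera calls.

## Working session

There is one attempt and no reset: what is moved stays moved. The work goes in short steps, each a Python script; the robot and the scene stay as the last script left them, time stands still between calls to the robot, and variables do not carry over. Pictures are saved under pics/ and viewed, at most 14 in all, crops included, and the job is handed in when it is done.

```bash
mkdir -p pics
python3 - <<'E'
from bench import robot
import cv2
for n in("scene","top"):
    d=robot.get_image(n); cv2.imwrite(f"pics/{n}0.png",d["img"]); print(n,{k:v for k,v in d.items() if k!="img"})
print(robot.current_t(),robot.current_eef_rot())
E
```

```text
scene {'fovy': 43.4291342646044, 'cx': 315.97893110778847, 'cy': 251.89484833825367, 'eye': array([1258.61023505,  440.05018512, 1184.94788328]), 'orientation': array([-2.53087759,  0.01304065,  2.05100184])}
top {'fovy': 56.53002479592322, 'cx': 317.3725472450231, 'cy': 245.37898588536697, 'eye': array([ 431.1846541 ,   55.25297214, 1003.95329953]), 'orientation': array([-3.02316522, -0.00309318, -1.54125591])}
0.1 [-3.13999329e+00 -3.23339735e-04  2.68178955e+00]
```

View pics/top0.png

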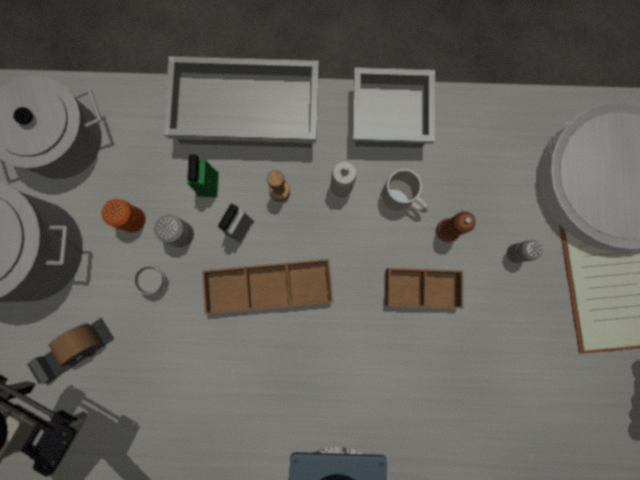

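View pics/scene0.png

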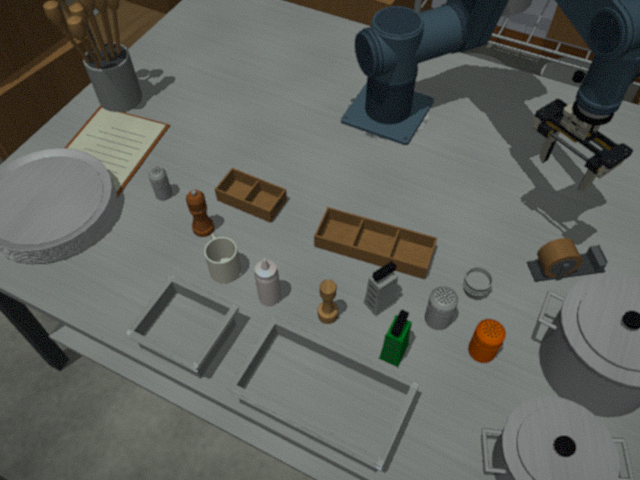

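Top view, candidates:
- **Cheese shaker:** grey (170,229), orange look-alike (118,213), which is not meant. The dredger (525,250) is the small grey one.
- **Grater:** steel (235,220), green look-alike (203,175), which is not meant.
- **Tamper:** pale wood (279,186). The pepper mill is darker, with a knob, at (456,226).
- **Trays:** brown, three cells (268,287) and two cells (424,289). The grey trays are not meant.
- **Leave standing:** bottle (343,178), mug (404,188), cups (151,281).

Close crops next, to check the choice.

Run:
```python
import cv2,numpy as np
t=cv2.imread("pics/top0.png");s=cv2.imread("pics/scene0.png")
def crop(im,x0,y0,w,h,k,st,name):
    c=cv2.resize(im[y0:y0+h,x0:x0+w],None,fx=k,fy=k,interpolation=cv2.INTER_CUBIC)
    c=cv2.convertScaleAbs(c,alpha=1.4,beta=20)
    for x in range((x0+st-1)//st*st,x0+w,st):
        cv2.line(c,((x-x0)*k,0),((x-x0)*k,6),(0,0,255),1);cv2.putText(c,str(x),((x-x0)*k,16),0,.35,(0,0,255))
    for y in range((y0+st-1)//st*st,y0+h,st):
        cv2.line(c,(0,(y-y0)*k),(6,(y-y0)*k),(0,0,255),1);cv2.putText(c,str(y),(8,(y-y0)*k+4),0,.35,(0,0,255))
    cv2.imwrite(f"pics/{name}.png",c)
crop(t,130,160,205,160,3,10,"c1") if 0 else crop(t,135,165,200,150,4,10,"c1")
crop(t,380,195,175,125,4,10,"c2")
```

```text
(no output)
```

View pics/c1.png

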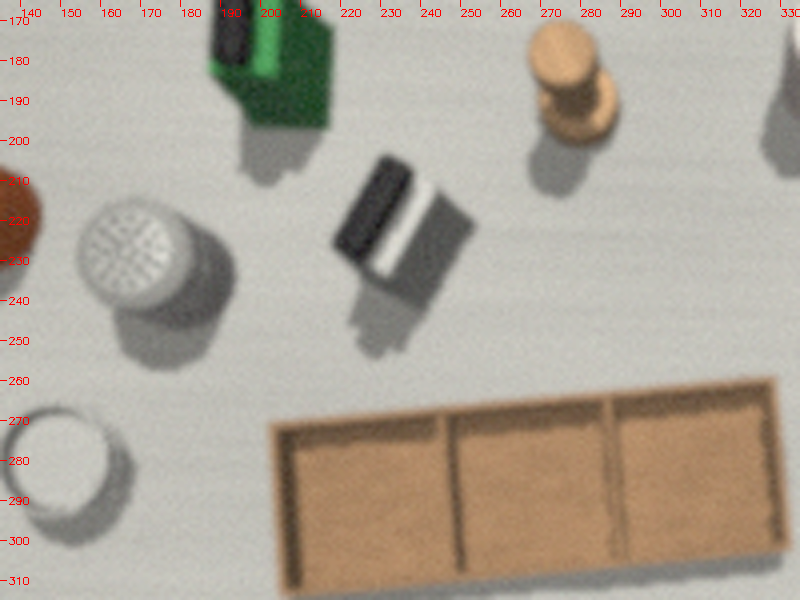

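View pics/c2.png

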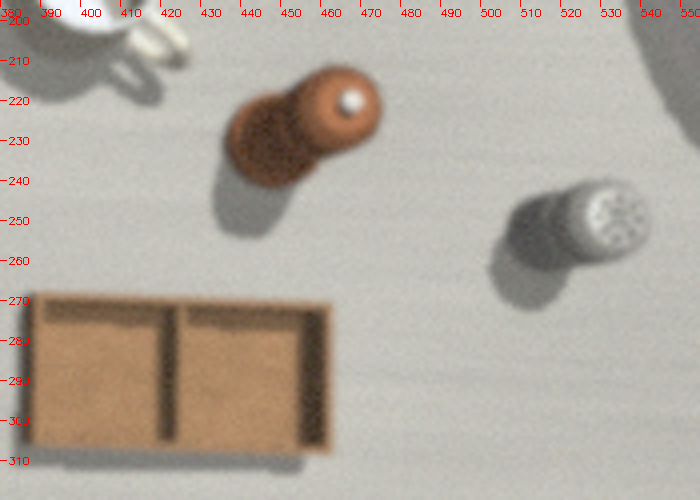

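Top crop full-frame pixels:
- **Shaker rim:** (168.4,228)
- **Grater bar:** (227.9,216.6), slanted
- **Tamper top:** (275.4,178.4)
- **Mill knob:** (467.4,219.9)
- **Dredger rim:** (531.6,250.1)
- **Tray corners:** both trays are readable

The choice is confirmed. Next I compute positions and overlay the models on the scene view as a cross-check.

```bash
cat > meas.py <<'E'
import numpy as np,cv2
from scipy.spatial.transform import Rotation as R
T=dict(f=240/np.tan(np.radians(56.53002479592322/2)),c=(317.3725472450231,245.37898588536697),eye=np.array([431.1846541,55.25297214,1003.95329953]),R=R.from_euler('xyz',[-3.02316522,-0.00309318,-1.54125591]).as_matrix())
S=dict(f=240/np.tan(np.radians(43.4291342646044/2)),c=(315.97893110778847,251.89484833825367),eye=np.array([1258.61023505,440.05018512,1184.94788328]),R=R.from_euler('xyz',[-2.53087759,0.01304065,2.05100184]).as_matrix())
def back(C,u,v,z):
    d=C['R']@np.array([(u-C['c'][0])/C['f'],(v-C['c'][1])/C['f'],1]); return C['eye']+d*(z-C['eye'][2])/d[2]
def proj(C,P):
    p=(np.atleast_2d(P)-C['eye'])@C['R']; return p[:,:2]/p[:,2:]*C['f']+C['c']
E
python3 - <<'E'
from meas import *
b=lambda x,y,z,o: back(T,(x+.5)/4-.5+o[0],(y+.5)/4-.5+o[1],z)
o1=(135,165);o2=(380,195)
P=dict(shaker=b(135,254,88,o1),tamper=b(563,55,125,o1),mill=b(351,101,140,o2),millhead=b(337,111,106,o2),dredger=b(608,222,78,o2),cups=b(57,461,54,o1))
g=[b(*p,138,o1) for p in[(388,153),(413,170),(358,264),(333,243)]];P['grater']=np.mean(g,0)
d=(g[0]+g[1]-g[2]-g[3])[:2];gy=np.arctan2(d[1],d[0]);print('grater yaw',gy,np.linalg.norm(d)/2,np.linalg.norm(g[0]-g[1]))
P['bottle']=back(T,343,170,150);P['mug']=back(T,404.5,185.5,85)
def tray(c,o,n):
    q=np.array([b(*p,45,o)[:2] for p in c]);L=[np.linalg.norm(q[i]-q[(i+1)%4]) for i in range(4)]
    e=(q[0]-q[1])+(q[3]-q[2]);yaw=np.arctan2(-e[0],e[1]);print(n,q.mean(0).round(1),yaw,np.round(L,1));return [*q.mean(0),yaw]
t3=tray([(268,424),(775,378),(790,550),(282,597)],o1,'t3');t2=tray([(30,293),(332,303),(331,455),(27,447)],o2,'t2')
for k,v in P.items():print(k,v.round(1),'r',np.hypot(*v[:2]).round())
ims=[cv2.imread("pics/top0.png"),cv2.imread("pics/scene0.png")]
prof=dict(shaker=[(30,0),(30,88)],tamper=[(23,0),(18,96),(18,125)],mill=[(27,0),(17,60),(22,92),(22,120),(6,140)],dredger=[(22,0),(22,78)],bottle=[(26,0)],mug=[(37,85)],cups=[(31,54)])
a=np.linspace(0,2*np.pi,40);out=[]
for C,im in zip((T,S),ims):
    im=cv2.resize(im,None,fx=3,fy=3,interpolation=cv2.INTER_CUBIC)
    im=cv2.convertScaleAbs(im,alpha=1.3,beta=10)
    def pl(X): cv2.polylines(im,[np.int32(proj(C,X)*3+1)],True,(255,0,255),1)
    for k,pr in prof.items():
        for r,z in pr: pl(np.c_[P[k][0]+r*np.cos(a),P[k][1]+r*np.sin(a),a*0+z])
    def box(x,y,yaw,lx,ly,z):
        q=np.array([(1,1),(1,-1),(-1,-1),(-1,1)])*[lx/2,ly/2]@R.from_euler('z',yaw).as_matrix()[:2,:2].T+[x,y];pl(np.c_[q,np.full(4,z)])
    for l,w,z in[(62,44,0),(51,35,107),(54,18,138)]:box(*P['grater'][:2],gy,l,w,z)
    for t,lx,ly in((t3,92,274),(t2,82,160)):
        for z in(0,45):box(*t,lx,ly,z)
    out.append(im)
cv2.imwrite("pics/ov.png",np.vstack([cv2.resize(out[0][465:960,380:1660],(780,300)),cv2.resize(out[1][465:1020,420:1500],(580,298))[:, :] if 0 else cv2.copyMakeBorder(cv2.resize(out[1][465:1020,420:1500],(580,298)),0,0,0,200,0)]))
cv2.imwrite("pics/ovs.png",cv2.resize(out[1][465:1020,420:1500],(800,411)))
E
```

```text
grater yaw -0.4846529513314966 52.76338530805891 15.146548254566202
t3 [454.  160.9] 0.1207818703602969 [273.4  92.3 270.9  92.4]
t2 [ 460.  -176.6] 7.53669437827444e-06 [162.5  81.  161.9  82.1]
shaker [567.  365.6  88. ] r 675.0
tamper [669.4 144.4 125. ] r 685.0
mill [ 593.3 -237.4  140. ] r 639.0
millhead [ 594.3 -241.8  106. ] r 642.0
dredger [ 544.8 -392.1   78. ] r 671.0
cups [459.9 410.7  54. ] r 617.0
grater [586.3 233.3 138. ] r 631.0
bottle [683.5   9.7 150. ] r 684.0
mug [ 673.1 -124.2   85. ] r 684.0
```

View pics/ovs.png

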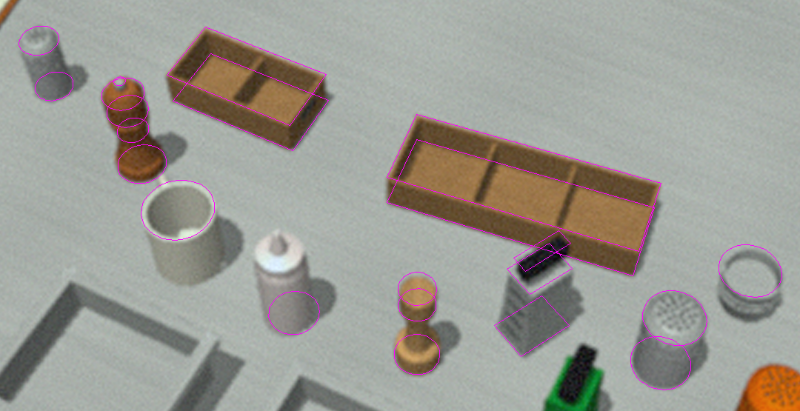

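View pics/ov.png

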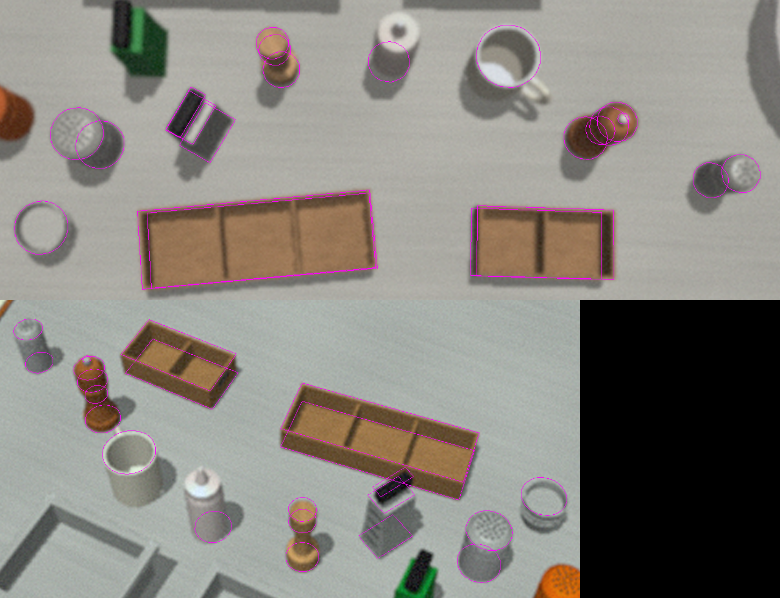

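Measured sizes agree with the specification: tray sides come out within 3 mm, the bar at 53x15, and the models overlay both views. The mill is at about (593.5,-238.5). Starting with the shaker.

```bash
cat > h.py <<'E'
from bench import robot
import numpy as np
PI=np.pi; Z=280
T3=(454,160.9,.121); T2=(460,-176.6,0.)
def cell(t,y): return (t[0]-y*np.sin(t[2]),t[1]+y*np.cos(t[2]))
def ori(close,xy):
    """tool down, fingers closing along angle `close`; of the two half turns take the one with the smaller wrist angle"""
    best=None
    for k in(0,1):
        o=[PI,0,(close-PI/2+k*PI+PI)%(2*PI)-PI]
        q=robot.inverse_kinematics([*xy,Z],o)
        if q is not None and (best is None or abs(q[5])<best[0]): best=(abs(q[5]),o)
    return best[1]
def pick(xy,h,close,ow=1.0):
    o=ori(close,xy); robot.move_gripper(ow)
    robot.move_ptp([*xy,Z],o)
    hit=robot.move_linear([*xy,h-19],speed=150,f_stop=8)
    robot.move_gripper(0.0)
    w=robot.current_gripper_width()*93
    robot.move_linear([*xy,Z],speed=150)
    print('pick',hit,'width',round(w,1),'after',round(robot.current_gripper_width()*93,1),'F',round(float(np.max(robot.current_finger_force())),1),'t',robot.current_t())
def place(xy,h,close):
    o=ori(close,xy); robot.move_ptp([*xy,Z],o)
    robot.move_linear([*xy,h-19+4+12],speed=130); robot.sleep(.2)
    hit=robot.move_linear([*xy,h-19+4-2],speed=30,f_stop=4)
    z=robot.current_tcp_pos()[2]-(h-15); print('place hit',hit,'dz',round(z,1),'t',robot.current_t())
    if z>5: print('TOO HIGH, still held'); return
    robot.move_gripper(1.0); robot.move_linear([*xy,Z],speed=200)
    print('t',robot.current_t())
E
python3 - <<'E'
from h import *
pick((567,365.6),76,np.radians(15))
place(cell(T3,90),76,T3[2])
E
```

```text
pick False width 59.3 after 59.6 F 30.0 t 5.5417
place hit True dz -0.3 t 8.625
t 10.6167
```

Run:
```python
from h import *
import cv2
pick((586.3,233.3),130,-.4847+PI/2)
cv2.imwrite("pics/s1.png",robot.get_image("scene")["img"])
```

```text
pick False width 17.7 after 17.9 F 30.0 t 15.5333
```

View pics/s1.png

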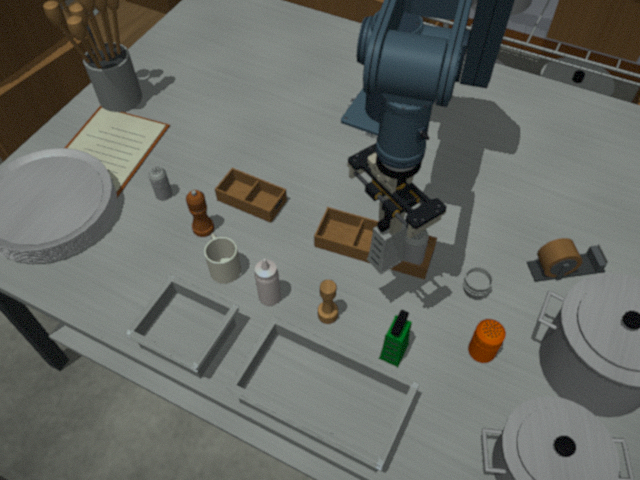

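The grater hangs upright in the gripper around (385,245), and the shaker stands in its cell around (415,245). The other items are undisturbed. Continuing.

Run:
```python
from h import *
place(cell(T3,0),130,T3[2])
pick((593.5,-238.5),106,np.radians(-30))
place(cell(T3,-90),106,T3[2])
```

```text
place hit True dz -0.4 t 18.3833
t 20.6167
pick False width 43.7 after 43.1 F 30.0 t 26.0917
place hit True dz -0.5 t 29.5
t 31.5417
```

Run:
```python
from h import *
import cv2
pick((544.8,-392.1),66,np.radians(36))
place(cell(T2,-39),66,T2[2])
pick((669.4,144.4),109,np.radians(30))
place(cell(T2,39),109,T2[2])
robot.move_ptp([330,0,350],[PI,0,0])
a=robot.get_image("scene")["img"];b=robot.get_image("top")["img"]
cv2.imwrite("pics/end.png",np.vstack([cv2.resize(b[150:330,100:560],(740,290)),cv2.resize(a[140:380,120:520],(740,300),interpolation=3)]))
```

```text
pick False width 43.2 after 43.8 F 29.9 t 37.7083
place hit True dz -0.4 t 40.9583
t 43.2
pick False width 35.1 after 35.1 F 30.0 t 48.7333
place hit True dz -0.4 t 52.175
t 54.3
```

View pics/end.png

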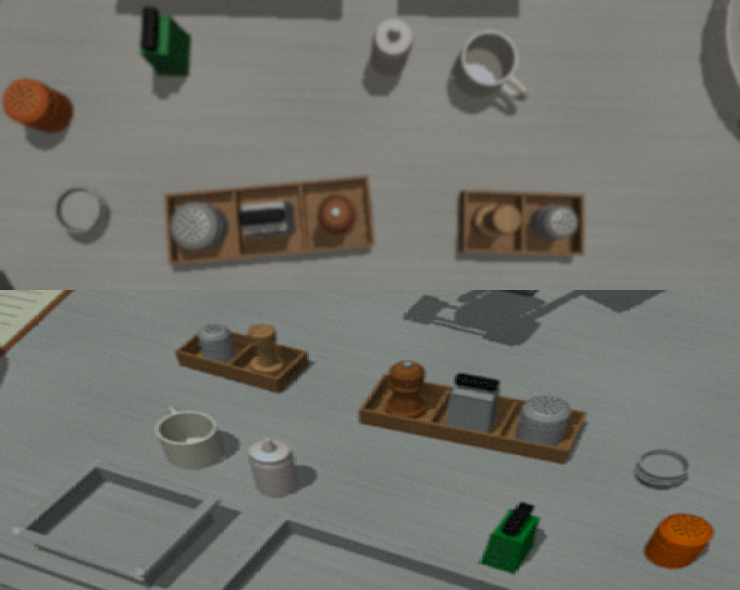

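All five stand upright, each in its own cell: shaker (195,225), grater (265,218), mill (337,213), tamper (497,220), dredger (557,222). The bottle, mug and cups are in place, and the gripper is clear.

```bash
python3 -c "
from bench import robot
print(robot.hand_in(),robot.current_t())"
```

```text
the job is handed in; nothing more can be done
the job is handed in; nothing more can be done
```

Both orders are packed and handed in: all five things stand upright in their own cells, set down about 54 s into the 122 s limit, and the bottle, mug and sauce cups were left where they stood; the hand-in returned no verdict.

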